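# Switch on a guarded bench supply

## Task

On the low grey power box, lift the flat hinged metal guard with the back of a finger and swing it up and over until it stands open by itself, then flip the small toggle beneath it all the way over, towards the guard's hinge. Then tip the guard forward again so that it drops shut over the switch. Only push with the fingers, gently, without pinching anything, and leave the box's other, unguarded toggle and the loose things around as they are.

Things in the scene. Friction and masses are not known exactly. Their poses are not given: they have to be found in the camera images.
- power_box: grey steel box fixed to the bench, 170 (x) x 200 (y) x 50 mm high, turned by up to 0.3 rad. Origin: centre of its underside. +x points from its front to its back (roughly away from the robot), +y to its left, z up. The guarded switch is centred on y = +30 mm; an unguarded toggle of the same kind stands at y = -65 mm
- guard_hinge (a point): middle of the guard's hinge axis (along the box's y), at box x = +40, y = +30, z = 100 mm. Two fixed upright cheeks, 4 mm thick and 43 mm high above the box top, flank the switch 40 mm to either side (76 mm clear between), from box x = -47 to +47, with hinge posts 56 mm high outside them; the front between the cheeks is open and the guard overhangs them by 33 mm
- guard (a joint): guard angle (rad): 0 = shut (level), grows as it lifts, stop at 1.85 (leaning 16 degrees back past upright). Flat aluminium flap 120 mm long, 84 wide, 4 thick, 60 g, hinged at its back edge. When shut its middle plane is 100 mm above the bench, its free front edge at box x = -80 mm, with 48 mm of open space between it and the box top. Free hinge: it drops shut when let go below 1.57 and stays open beyond
- guard_edge (a point): middle of the guard's free front edge, in mid-thickness, 120 mm from the hinge axis; moves with the guard
- toggle (a joint): angle of the guarded toggle (rad): 0 to 0.1 at the start = leaning to the box's front (off); 0.8 = leaning to the back, towards the guard's hinge (on); stops at both ends. Stays where it is left, friction 0.04 N m. Steel bat 8 mm thick, 11 mm ball end, pivot at box x = -22, y = +30, z = 52 mm, 34 mm from pivot to ball centre, leaning 0.4 rad either side of vertical
- toggle_tip (a point): centre of the ball end of the guarded toggle; moves with it
- spare (a joint): angle of the unguarded toggle (rad), same shape at box x = -22, y = -65 mm; starts anywhere from 0 to 0.8; to be left alone
- flux_jar: small closed jar, 26 mm across, 35 mm high, standing loose on the back right of the power box's top (box x about +66, y about -60); origin under its centre
- spool: metal spool standing on end, 50 mm across, 32 mm high, in front of the work; origin under its centre
- tip_cup: small dark steel cup, 44 mm across, 35 mm high, standing between the power box and the soldering station; origin under its centre
- led_module: round lamp board on a finned aluminium heat sink, 44 mm across, 36 mm high, in front of the work; origin under its centre
- screwdriver: screwdriver 160 mm long lying on the bench in front of the work, about 30 mm high at most; origin under its middle
- meter: hand multimeter lying flat, 140 x 70 x 36 mm, at the left; origin under its centre
- spray: spray can, 52 mm across, 150 mm high, standing behind the work; origin under its centre
- station: black soldering station fixed to the bench, 130 x 120 x 95 mm high, beside the power box, on its left or right; origin under its centre
- spare_tip (a point): centre of the ball end of the unguarded toggle

How it is judged (in metres and radians):
On the way, in this order (a step that is already met when the one before it is completed fails the run):
1. the guard is swung past upright (over 1.6 rad) while the guarded toggle is still off (value of joint guard above 1.6 rad and value of joint toggle below 0.3 rad), for 0.1 s.
2. the toggle is flipped over (beyond 0.65 rad) while the guard stands open (value of joint toggle above 0.65 rad and value of joint guard above 1.4 rad), for 0.1 s.
At the end, for the whole second after the job is handed in: the guarded toggle is flipped on (over 0.65 of 0.8 rad) and the guard is shut again (within 0.06 rad) (value of joint toggle above 0.65 rad and value of joint guard below 0.06 rad); the robot touches nothing.
It fails at once if the guard is pinched or forced (over 35 N) (contact force between the fingers and power_box above 35 N).
It fails at once if the unguarded toggle is moved (distance of spare_tip from where it was at the start of the episode above 0.005 m).
It fails at once if any loose thing is knocked or carried off (over 20 mm) (distance of any of flux_jar, spool, tip_cup, led_module, screwdriver, meter, spray from where it was at the start of the episode above 0.02 m).
It also fails if it takes over 54 s, if anything falls off the work surface, if the arm or the gripper's body presses on something with over 40 N, if the wrist force passes 120 N, or if a joint passes its speed limit or range.

## Robot

A 7-joint arm with a two-finger parallel gripper is mounted at the origin on the work surface. World frame = base frame: x ahead of the robot, y to its left, z up, the work surface at z = 0. Lengths are in mm, angles in degrees, forces in N, time in s.
With the tool pointing down it reaches from about 425 to 875 mm from the base axis. Payload 8.4 kg.
Tool frame: the origin (TCP) lies on the mounting face of the last link; the fingertips stand 173 mm ahead of it and the grasp point (between the pads) lies 155 mm ahead of it; y points along the fingers, z is the direction in which the jaws open and shut, and the axes are right-handed (so a half turn about y gives the same grasp; the last joint's range is limited). The gripper opens to 85 mm and grips with 20 to 120 N. Pads are 22 mm wide; open, the fingers measure 114 mm over their backs; the gripper's body (76 mm by 85 mm) begins 54 mm behind the grasp point. The pads swing forward as they close: fully open they stand 13 mm farther back than shut.
Start: joints at [62.785, 19.091, 2.286, 83.961, -0.768, 76.965, -3.352], TCP at [238.539, -604.626, 404.708] pointing down, gripper open.
Joint ranges: [-147.57, 147.57], [-21.85, 119.76], [-74.77, 79.35], [14.55, 137.4], [-85.83, 265.84], [4.83, 119.75], [-152.11, 152.11]. Speed limits (degrees/s): [127.2, 127.2, 159.86, 159.86, 180, 180, 180].

## Interface

Orientations are given as a 3x3 rotation matrix whose columns are the frame's x, y, z axes.
In Python, from workcell import get_obs, get_image, camera_model, hand_in, find_in gives the robot as it stands.
- The arm moves only by the tool move_arm, never from a script. Its argument "targets" is a list of rows, each an object with "offset": the shift along the tool's x, y, z in mm, a list of three; "rot": the turn, a rotation vector about the tool's x, y, z in degrees, a list of three; "hand": the closure in counts, from 0 (fully open) to 255 (shut). A call has 1 to 8 rows; each row shifts and turns the commanded pose from where the row before left it, along the tool's axes as they then stand; what a row does not reach is not made up. A row lasts 1/10 s, in which the tool goes at most 50 mm and 8.59 degrees, less where a joint would pass 70% of its speed; a pose out of reach is approached as far as the arm can. A call is refused whole if a number of a shift passes 50 or a number of a turn 8.59, either way. A call with a gripper value outside its range is refused whole. The fingers move at their own pace and stop on an object; "grip_force" is the grip in N (left out, the last holds). Time passes only in rows, so rows that do not move let the fingers close. It gives the time, the measured TCP pose, the force and the opening at its end, in the units of the state.
- get_obs(): the state, without advancing time (a new reading comes with each control period).
- get_image(name): name is "scene" or "top" or "wrist"; returns the picture (480x640x3 uint8, blue, green, red); there is no depth.
- camera_model(name): a dict with "vertical_fov" (degrees; the focal length in pixels is half the picture's height over the tangent of half this angle, whatever the lens; pixels are square), "cx", "cy" (the principal point, pixels), "xyz" and "attitude" of the camera in the world. Camera axes: x right, y down, z forward; pixel columns grow to the right and rows downward; lengths in mm; the calibration is good to about 2 mm. A picture is of the moment at which its call begins: read the wrist's pose just before it. camera_model takes no time and is no camera call; for the wrist camera it gives the pose at the moment of the call.
- hand_in(): hands the job in, once; it reports no verdict.
Trained networks look in the newest picture that a camera, given by its name, has taken for a name from the list of things; names that differ only in an ending like _2 or _b are one class to them, and where a whole thing is asked for, a point or a joint stands for the part that bears it (a point fixed in the world has none). Each returns a list of dicts, best first, with "score" (0 to 1); they miss things now and then, are a little off and sometimes report something else, mostly with a low value. They report only what shows in the picture. A call takes as long as a camera call.
- find_in(label, camera): "extent" ([centre column, centre row, width, height] in pixels, round what is visible of it).
The state is a dict: "clock": time; "joint_pos": joint angles; "qvel": joint speeds; "joint_efforts": joint torques, N m; "ee_pos": TCP position; "tcp_rot": TCP orientation; "force": force on the tool from outside, world axes, zero at the start; "ft_torque": the same for the moment, N m; "grip_width": finger opening in mm.
Only numpy, scipy, OpenCV 4.12 (cv2) and the standard library are available. Lean on these libraries where they do the work, as an engineer would, in place of code of your own. Each camera call takes 0.05 s, during which the arm holds its last target.

## Working session

There is one attempt and no reset: what is moved stays moved. The work goes in short steps, Python scripts to look and compute and a tool call to move; the robot and the scene stay as the last step left them, time stands still between calls to the robot, and variables do not carry over. Pictures are saved under pics/ and viewed, and the job is handed in when it is done.

Besides the shell and the picture viewer there is one more tool, called after "Emit:" as name(argument=value, ...), one argument or row to a line, values as JSON. move_arm: Moves the arm, as the interface text tells. Its arguments: {"type":"object","properties":{"targets":{"type":"array","items":{"type":"object","properties":{"offset":{"type":"array","items":{"type":"number"}},"rot":{"type":"array","items":{"type":"number"}},"hand":{"type":"number"}}}},"grip_force":{"type":"number"}},"required":["targets"]}

```bash
ls; mkdir -p pics
python3 - <<'E'
from workcell import get_obs,get_image,camera_model,find_in
import cv2
print(get_obs())
for n in ["scene","top","wrist"]:
    print(n,camera_model(n))
    cv2.imwrite(f"pics/{n}0.png",get_image(n))
E
```

```text
pics
{'clock': 0.0, 'joint_pos': array([62.78373627, 19.13251591,  2.28349865, 84.01198614, -0.76753253,
       76.96456498, -3.35172495]), 'qvel': array([-0.08421782, -0.0318441 , -0.10218058, -0.07169755, -0.09780177,
        0.01409489,  0.04252388]), 'joint_efforts': array([ 8.92593084e-05, -6.58547544e+01,  1.36551216e+00, -4.05558729e+01,
        1.69373781e-02,  1.26314705e-02,  8.43585894e-06]), 'ee_pos': array([ 238.50515087, -604.47296042,  403.80429794]), 'tcp_rot': array([[-9.30208232e-01, -7.01526023e-04,  3.67031543e-01],
       [-3.67032197e-01,  1.47998614e-03, -9.30207061e-01],
       [ 1.09362865e-04, -9.99998659e-01, -1.63417793e-03]]), 'force': array([0.3545371 , 0.04618152, 0.68865586]), 'ft_torque': array([ 0.00214376, -0.03141675, -0.01206335]), 'grip_width': 85.26788578403006}
scene {'vertical_fov': 57.06745370290699, 'cx': 317.84398866944707, 'cy': 244.97445910255638, 'xyz': array([1119.81309952, -310.5309093 ,  617.05958051]), 'attitude': array([[ 0.58865752,  0.49706027, -0.63750561],
       [ 0.80808085, -0.34027688,  0.48085028],
       [ 0.02208315, -0.79821221, -0.60197143]])}
top {'vertical_fov': 53.777294946716744, 'cx': 313.7585190205837, 'cy': 246.88971583549304, 'xyz': array([ 492.21509313,   95.79937222, 1138.66603201]), 'attitude': array([[-0.01586135, -0.99809201,  0.05967204],
       [-0.99983618,  0.01531207, -0.00965113],
       [ 0.00871902, -0.05981534, -0.99817138]])}
wrist {'vertical_fov': 62.175288501909044, 'cx': 314.0332433671928, 'cy': 242.16771972963966, 'xyz': array([ 300.77059406, -579.694916  ,  373.75952713]), 'attitude': array([[ 0.36737936, -0.89632739, -0.24825311],
       [-0.93006908, -0.3546173 , -0.09601081],
       [-0.00197773,  0.26616494, -0.96392547]])}
```

View pics/scene0.png

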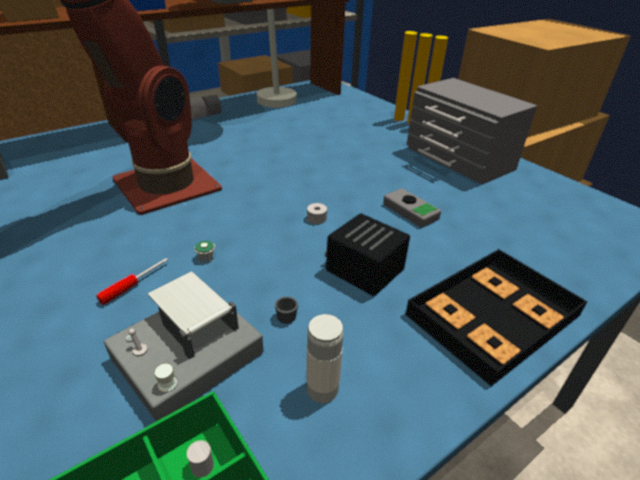

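View pics/top0.png

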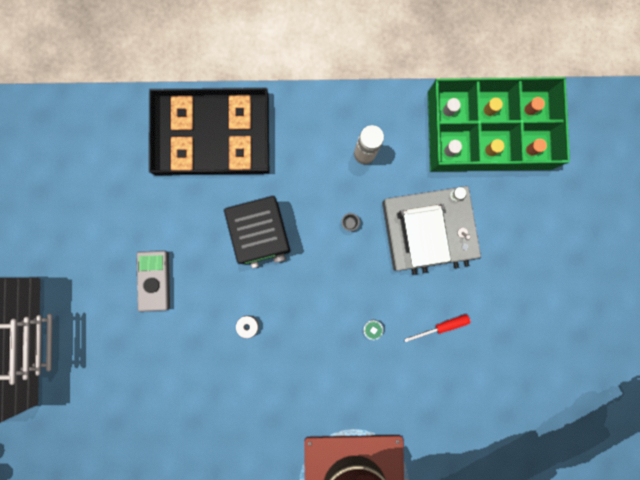

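Run:
```python
from workcell import *
for c in ["top","scene"]:
  for n in ["power_box","guard","guard_edge","guard_hinge","toggle","toggle_tip","spare","spare_tip","flux_jar","spool","tip_cup","led_module","screwdriver","meter","spray","station"]:
    try: print(c,n,[(round(d['score'],2),[round(float(v),1) for v in d['extent']]) for d in find_in(n,c)][:2])
    except Exception as e: print(n,e)
print(get_obs()['clock'])
```

```text
top power_box [(0.69, [431.1, 230.9, 96.1, 88.6])]
top guard [(0.79, [427.8, 234.9, 47.6, 60.8])]
top guard_edge [(0.84, [424.9, 234.0, 46.8, 61.6])]
top guard_hinge [(0.63, [432.8, 227.3, 102.1, 87.0]), (0.3, [247.1, 326.6, 21.4, 17.0])]
top toggle []
top toggle_tip []
top spare [(0.51, [466.9, 234.4, 11.5, 8.3])]
top spare_tip []
top flux_jar [(0.71, [459.6, 191.7, 17.4, 11.3])]
top spool [(0.92, [247.5, 325.4, 19.2, 20.9])]
top tip_cup [(0.73, [256.8, 230.1, 69.6, 76.1]), (0.67, [350.1, 220.9, 16.5, 20.5])]
top led_module [(0.51, [373.1, 330.1, 21.5, 21.9])]
top screwdriver [(0.95, [436.4, 329.1, 62.9, 19.3])]
top meter [(0.86, [152.3, 280.2, 37.4, 58.6])]
top spray [(0.7, [369.1, 145.9, 32.8, 38.8])]
top station [(0.65, [255.9, 230.0, 66.9, 75.4])]
scene power_box [(0.7, [183.7, 347.5, 158.0, 155.2])]
scene guard [(0.59, [188.7, 305.0, 80.3, 60.6])]
scene guard_edge [(0.68, [187.5, 302.6, 78.4, 60.5])]
scene guard_hinge [(0.95, [183.8, 346.2, 160.7, 148.4]), (0.38, [365.2, 253.6, 83.3, 82.6])]
scene toggle []
scene toggle_tip []
scene spare [(0.57, [133.1, 338.7, 11.9, 20.6])]
scene spare_tip [(0.56, [136.2, 338.7, 13.1, 26.2])]
scene flux_jar [(0.56, [167.2, 378.4, 20.4, 25.1]), (0.47, [412.0, 206.1, 57.8, 40.9])]
scene spool [(0.94, [318.0, 214.9, 20.7, 20.7]), (0.47, [183.0, 345.4, 161.2, 147.3])]
scene tip_cup [(0.95, [287.9, 313.2, 23.5, 28.2]), (0.62, [318.2, 215.8, 21.4, 22.3])]
scene led_module [(0.7, [187.7, 304.4, 81.2, 58.9]), (0.69, [204.8, 251.1, 24.9, 22.5])]
scene screwdriver [(0.77, [130.0, 281.0, 66.0, 41.4])]
scene meter [(0.84, [411.4, 207.2, 59.5, 38.4])]
scene spray [(0.88, [324.9, 356.4, 37.6, 84.5]), (0.67, [412.4, 205.6, 59.6, 39.3])]
scene station [(0.64, [366.3, 252.1, 88.8, 86.0])]
1.75
```

Run:
```python
import cv2
a=cv2.imread("pics/top0.png")[175:285,370:495]; cv2.imwrite("pics/topz.png",cv2.resize(a,None,fx=5,fy=5,interpolation=cv2.INTER_CUBIC))
a=cv2.imread("pics/scene0.png")[260:420,95:275]; cv2.imwrite("pics/scenez.png",cv2.resize(a,None,fx=3.7,fy=3.7,interpolation=cv2.INTER_CUBIC))
```

```text
(no output)
```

View pics/topz.png

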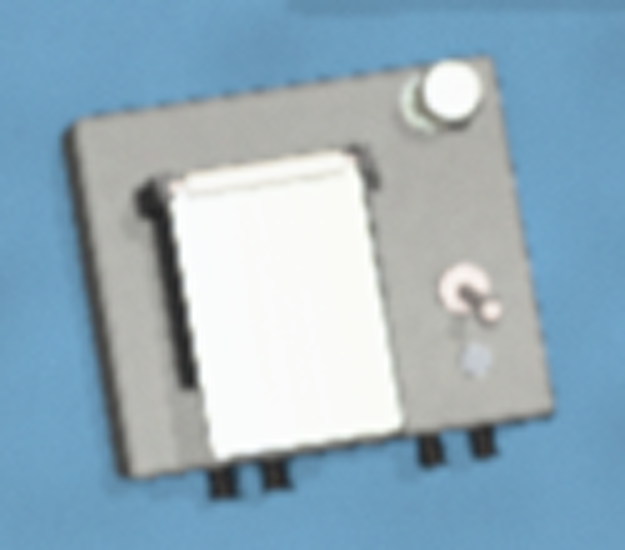

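View pics/scenez.png

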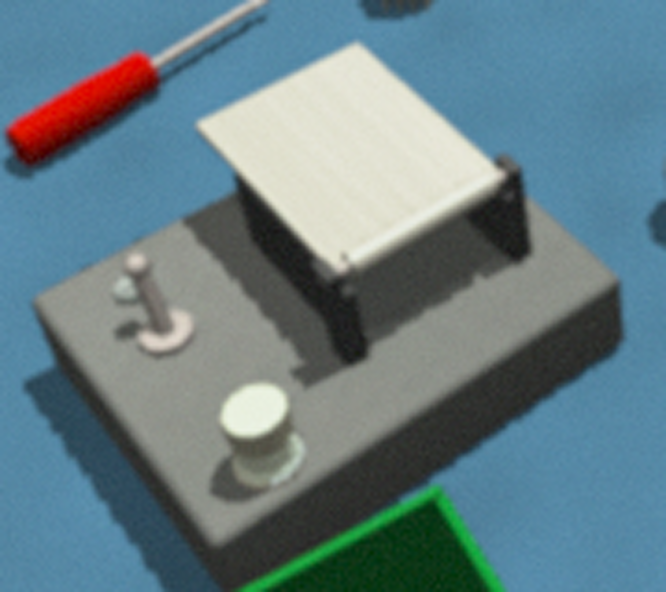

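```bash
cat > h.py <<'E'
import numpy as np
from scipy.optimize import least_squares
def proj(c,P):
    R=np.array(c['attitude']);p=(np.atleast_2d(P)-c['xyz'])@R
    f=240/np.tan(np.radians(c['vertical_fov']/2))
    return np.c_[c['cx']+f*p[:,0]/p[:,2],c['cy']+f*p[:,1]/p[:,2]]
def b2w(q,P):
    c,s=np.cos(q[2]),np.sin(q[2]); P=np.atleast_2d(P)
    return P@np.array([[c,-s,0],[s,c,0],[0,0,1]]).T+[q[0],q[1],0]
E
python3 - <<'E'
from h import *
from workcell import camera_model
T=camera_model('top');S=camera_model('scene')
tb=np.array([[85,100,50],[-85,100,50],[85,-100,50],[-85,-100,50],[-80,72,102],[-80,-12,102]])
ti=np.array([[78,122],[132,475],[492,58],[552,412],[213,460],[402,428]])/5+[370,175]
sb=np.array([[85,100,50],[-85,-100,50],[85,-100,50],[-80,-12,102],[-80,72,102]])
si=np.array([[620,285],[37,300],[215,540],[198,124],[360,42]])/3.7+[95,260]
def r(q,m):
    a=(proj(T,b2w(q,tb))-ti).ravel(); b=(proj(S,b2w(q,sb))-si).ravel()
    return a if m==0 else b if m==1 else np.r_[a,b]
for m in (0,1,2):
    s=least_squares(r,[600,-150,.1],x_scale=[10,10,.1],args=(m,)); print(s.x,np.round(s.fun,1))
q=s.x
for n,P in dict(hinge=[40,30,100],edge=[-80,30,100],tog=[-22-34*np.sin(.4),30,52+34*np.cos(.4)]).items(): print(n,b2w(q,P))
E
```

```text
[ 5.96442701e+02 -1.90900227e+02  1.34472030e-01] [-1.2 -0.9 -0.3  1.   0.6 -0.7  1.1  0.6  0.  -0.4 -0.1  0.3]
[ 6.00155606e+02 -1.89431376e+02  1.30378062e-01] [ 1.7 -1.8 -1.7 -1.4 -0.5  2.1  0.  -0.4  0.6 -0.1]
[ 5.98195770e+02 -1.89849729e+02  1.33828204e-01] [-1.7 -1.7 -0.8  0.2  0.2 -1.4  0.6 -0.1 -0.5 -1.2 -0.6 -0.5  0.9 -2.6
 -2.4 -1.8 -0.9  1.3 -0.8 -0.9 -0.3 -0.6]
hinge [[ 633.83523202 -154.78081493  100.        ]]
edge [[ 514.90822842 -170.79230505  100.        ]]
tog [[ 559.26777912 -164.82004907   83.3160738 ]]
```

```bash
cat >> h.py <<'E'
from scipy.spatial.transform import Rotation as Ro
Q=[598.2,-189.8,.1338]
bx=np.array([np.cos(Q[2]),np.sin(Q[2]),0]);by=np.array([-np.sin(Q[2]),np.cos(Q[2]),0]);bz=np.array([0,0,1.])
def ori(t):
    t=np.radians(t); y=np.sin(t)*bx-np.cos(t)*bz; z=-by
    return np.c_[np.cross(y,z),y,z]
def tcp(tip,t): return b2w(Q,tip)[0]-173*ori(t)[:,1]
def w2b(p): return np.array([(p-[Q[0],Q[1],0])@a for a in (bx,by,bz)])
def plan(tips,hand=255):
    """tips: list of (tip_box, tilt, nrows)"""
    from workcell import get_obs
    o=get_obs();p=np.array(o['ee_pos']);R=np.array(o['tcp_rot'])
    rows=[]
    for tip,t,n in tips:
        p1=tcp(tip,t);R1=ori(t)
        for k in range(n):
            f=1/(n-k)
            d=R.T@(p1-p)*f; rv=np.degrees(Ro.from_matrix(R.T@R1).as_rotvec())*f
            d=np.round(d,0 if n>1 else 1);rv=np.round(rv,1)
            rows.append(dict(offset=[float(v) for v in d],rot=[float(v) for v in rv],hand=hand))
            p=p+R@d;R=R@Ro.from_rotvec(np.radians(rv)).as_matrix()
    import json
    for i in range(0,len(rows),8): print(json.dumps(rows[i:i+8]))
    print(o['clock'],'start tip',np.round(w2b(o['ee_pos']+173*o['tcp_rot'][:,1]),1),'end tip',np.round(w2b(p+173*R[:,1]),1),'tcp',np.round(p))
def st():
    from workcell import get_obs
    o=get_obs(); y=o['tcp_rot'][:,1]
    print(round(o['clock'],2),'tip',np.round(w2b(o['ee_pos']+173*y),1),'tilt',np.degrees(np.arctan2(y@bx,-y[2])).round(1),'zby',(o['tcp_rot'][:,2]@by).round(3),'F',np.round(o['force'],1),'j',np.round(o['joint_pos'],0),'w',round(o['grip_width'],1))
E
python3 -c "
from h import *
st();plan([([-170,30,150],40,14)])"
```

```text
1.75 tip [-411.8 -363.1  231.7] tilt 0.0 zby -0.971 F [ 0.3 -0.1 -0.5] j [63. 19.  2. 84. -1. 77. -3.] w 85.5
[{"offset": [-16.0, 9.0, -25.0], "rot": [0.3, 0.9, 2.8], "hand": 255}, {"offset": [-15.0, 9.0, -25.0], "rot": [0.4, 1.0, 2.8], "hand": 255}, {"offset": [-14.0, 10.0, -26.0], "rot": [0.3, 0.9, 2.9], "hand": 255}, {"offset": [-13.0, 10.0, -26.0], "rot": [0.4, 1.0, 2.8], "hand": 255}, {"offset": [-12.0, 11.0, -26.0], "rot": [0.3, 0.9, 2.8], "hand": 255}, {"offset": [-11.0, 11.0, -26.0], "rot": [0.3, 1.0, 2.9], "hand": 255}, {"offset": [-10.0, 12.0, -27.0], "rot": [0.4, 0.9, 2.9], "hand": 255}, {"offset": [-9.0, 12.0, -27.0], "rot": [0.4, 1.0, 2.8], "hand": 255}]
[{"offset": [-8.0, 12.0, -27.0], "rot": [0.3, 0.9, 2.9], "hand": 255}, {"offset": [-7.0, 13.0, -27.0], "rot": [0.3, 1.0, 2.8], "hand": 255}, {"offset": [-6.0, 13.0, -28.0], "rot": [0.4, 0.9, 2.9], "hand": 255}, {"offset": [-5.0, 13.0, -28.0], "rot": [0.3, 1.0, 2.8], "hand": 255}, {"offset": [-4.0, 12.0, -28.0], "rot": [0.4, 0.9, 2.9], "hand": 255}, {"offset": [-3.0, 13.0, -28.0], "rot": [0.3, 1.0, 2.8], "hand": 255}]
1.75 start tip [-411.8 -363.1  231.7] end tip [-169.6   30.5  150.2] tcp [ 316. -197.  283.]
```

Emit:
move_arm(
  targets=[
    {"offset": [-16, 9, -25], "rot": [0.3, 0.9, 2.8], "hand": 255},
    {"offset": [-15, 9, -25], "rot": [0.4, 1.0, 2.8], "hand": 255},
    {"offset": [-14, 10, -26], "rot": [0.3, 0.9, 2.9], "hand": 255},
    {"offset": [-13, 10, -26], "rot": [0.4, 1.0, 2.8], "hand": 255},
    {"offset": [-12, 11, -26], "rot": [0.3, 0.9, 2.8], "hand": 255},
    {"offset": [-11, 11, -26], "rot": [0.3, 1.0, 2.9], "hand": 255},
    {"offset": [-10, 12, -27], "rot": [0.4, 0.9, 2.9], "hand": 255},
    {"offset": [-9, 12, -27], "rot": [0.4, 1.0, 2.8], "hand": 255},
  ],
  grip_force=20,
)

```text
clock: 2.55
ee_pos: [282.2, -371.1, 334.8]
tcp_rot: [[-0.894, 0.384, 0.234], [-0.223, 0.072, -0.972], [-0.39, -0.921, 0.022]]
force: [-0.3, 0.7, 0.0]
grip_width: 0.0
```

```bash
python3 -c "
from h import *
st();plan([([-170,30,150],40,7)])"
```

```text
2.55 tip [-270.  -134.1  175.5] tilt 22.9 zby -0.995 F [-0.3  0.7  0. ] j [ 61.  -1.  -5. 118. -25.  57.  -8.] w 0.0
[{"offset": [-7.0, 10.0, -23.0], "rot": [0.3, 0.8, 2.4], "hand": 255}, {"offset": [-6.0, 11.0, -23.0], "rot": [0.3, 0.8, 2.4], "hand": 255}, {"offset": [-5.0, 11.0, -24.0], "rot": [0.3, 0.8, 2.4], "hand": 255}, {"offset": [-5.0, 11.0, -24.0], "rot": [0.3, 0.8, 2.4], "hand": 255}, {"offset": [-4.0, 11.0, -23.0], "rot": [0.3, 0.8, 2.5], "hand": 255}, {"offset": [-3.0, 11.0, -24.0], "rot": [0.2, 0.8, 2.4], "hand": 255}, {"offset": [-2.0, 10.0, -24.0], "rot": [0.3, 0.9, 2.5], "hand": 255}]
2.55 start tip [-270.  -134.1  175.5] end tip [-170.1   30.3  150.4] tcp [ 315. -197.  283.]
```

```bash
python3 -c "
from h import *
plan([([-108,30,125],30,8)])"
```

```text
[{"offset": [-16.0, 14.0, -19.0], "rot": [0.2, 0.7, 0.9], "hand": 255}, {"offset": [-15.0, 14.0, -19.0], "rot": [0.2, 0.7, 0.9], "hand": 255}, {"offset": [-15.0, 15.0, -20.0], "rot": [0.2, 0.7, 0.9], "hand": 255}, {"offset": [-14.0, 15.0, -20.0], "rot": [0.2, 0.7, 0.9], "hand": 255}, {"offset": [-14.0, 15.0, -20.0], "rot": [0.2, 0.7, 0.8], "hand": 255}, {"offset": [-13.0, 15.0, -20.0], "rot": [0.2, 0.8, 0.9], "hand": 255}, {"offset": [-12.0, 15.0, -21.0], "rot": [0.1, 0.7, 0.8], "hand": 255}, {"offset": [-12.0, 15.0, -21.0], "rot": [0.2, 0.8, 0.9], "hand": 255}]
2.55 start tip [-270.  -134.1  175.5] end tip [-108.5   30.3  125.3] tcp [ 401. -186.  275.]
```

Emit:
move_arm(
  targets=[
    {"offset": [-16, 14, -19], "rot": [0.2, 0.7, 0.9], "hand": 255},
    {"offset": [-15, 14, -19], "rot": [0.2, 0.7, 0.9], "hand": 255},
    {"offset": [-15, 15, -20], "rot": [0.2, 0.7, 0.9], "hand": 255},
    {"offset": [-14, 15, -20], "rot": [0.2, 0.7, 0.9], "hand": 255},
    {"offset": [-14, 15, -20], "rot": [0.2, 0.7, 0.8], "hand": 255},
    {"offset": [-13, 15, -20], "rot": [0.2, 0.8, 0.9], "hand": 255},
    {"offset": [-12, 15, -21], "rot": [0.1, 0.7, 0.8], "hand": 255},
    {"offset": [-12, 15, -21], "rot": [0.2, 0.8, 0.9], "hand": 255},
  ],
)

```text
clock: 3.35
ee_pos: [401.0, -185.9, 275.0]
tcp_rot: [[-0.859, 0.495, 0.134], [-0.116, 0.067, -0.991], [-0.499, -0.866, 0.0]]
force: [0.3, -0.2, 0.4]
grip_width: -0.3
```

```bash
python3 -c "
from h import *
import cv2
from workcell import *
st();plan([([-108,30,110],30,2),([-108,30,70],30,5),([-75,30,68],30,3)])
a=get_image('scene')[200:440,40:360];cv2.imwrite('pics/s1.png',cv2.resize(a,None,fx=2.5,fy=2.5,interpolation=cv2.INTER_CUBIC))
cv2.imwrite('pics/w1.png',get_image('wrist'))"
```

```text
3.35 tip [-108.6   30.2  125.1] tilt 30.0 zby -1.0 F [ 0.3 -0.2  0.4] j [ 48.  -5. -21. 130. -34.  33. -30.] w -0.3
[{"offset": [4.0, 7.0, 0.0], "rot": [0.0, 0.0, 0.0], "hand": 255}, {"offset": [3.0, 6.0, 0.0], "rot": [0.0, 0.0, 0.0], "hand": 255}, {"offset": [4.0, 7.0, 0.0], "rot": [0.0, 0.0, 0.0], "hand": 255}, {"offset": [4.0, 7.0, 0.0], "rot": [0.0, 0.0, 0.0], "hand": 255}, {"offset": [4.0, 7.0, 0.0], "rot": [0.0, 0.0, 0.0], "hand": 255}, {"offset": [4.0, 7.0, 0.0], "rot": [0.0, 0.0, 0.0], "hand": 255}, {"offset": [4.0, 7.0, 0.0], "rot": [0.0, 0.0, 0.0], "hand": 255}, {"offset": [-9.0, 6.0, 0.0], "rot": [0.0, 0.0, 0.0], "hand": 255}]
[{"offset": [-9.0, 6.0, 0.0], "rot": [0.0, 0.0, 0.0], "hand": 255}, {"offset": [-9.0, 6.0, 0.0], "rot": [0.0, 0.0, 0.0], "hand": 255}]
3.35 start tip [-108.6   30.2  125.1] end tip [-75.6  30.2  67.9] tcp [ 434. -181.  218.]
```

View pics/s1.png

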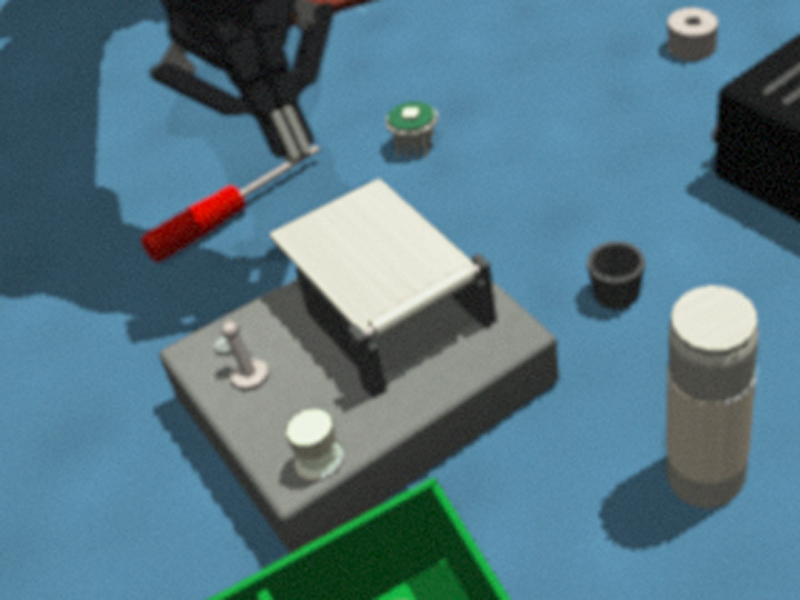

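View pics/w1.png

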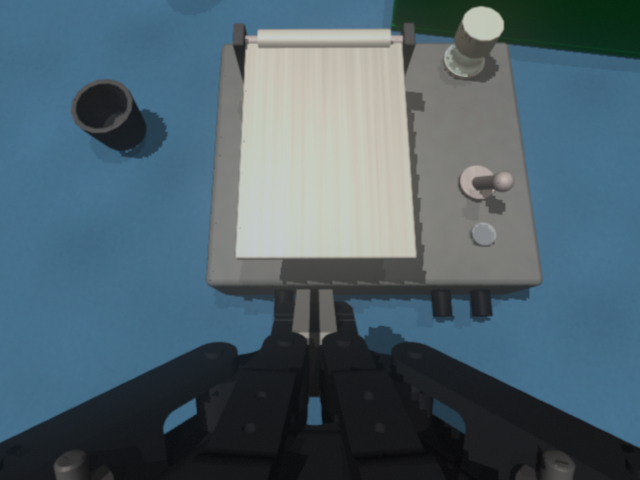

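```bash
python3 -c "
from h import *
from workcell import camera_model
c=camera_model('wrist')
b=np.array([[-80,72,102],[-80,-12,102],[-85,-100,50],[-85,100,50],[85,-100,50.]]);i=np.array([[236,258],[415,258],[541,283],[208,285],[506,45]])
print(proj(c,b2w(Q,b)).round(0).tolist())
s=least_squares(lambda q:(proj(c,b2w(q,b))-i).ravel(),Q,x_scale=[10,10,.1]);print(s.x,s.fun.round(1))
t=proj(c,b2w(s.x,[-80,30,102]))
"
```

```text
[[230.0, 253.0], [412.0, 254.0], [542.0, 283.0], [200.0, 281.0], [508.0, 38.0]]
[ 5.96474023e+02 -1.91080454e+02  1.43820674e-01] [-2.1  0.6  1.  -0.2  4.2  1.2 -4.9  0.8  2.5 -5.5]
```

```bash
sed -i 's/^Q=.*/Q=[597.2,-190.5,.136]/' h.py; python3 -c "
from h import *
plan([([-108,30,70],30,4),([-78,30,67],30,4)])"
```

```text
[{"offset": [7.0, 12.0, 1.0], "rot": [0.0, 0.0, 0.0], "hand": 255}, {"offset": [7.0, 12.0, 1.0], "rot": [0.1, 0.0, 0.0], "hand": 255}, {"offset": [7.0, 11.0, 1.0], "rot": [0.0, 0.1, 0.1], "hand": 255}, {"offset": [7.0, 12.0, 0.0], "rot": [0.1, 0.0, 0.0], "hand": 255}, {"offset": [-6.0, 4.0, 0.0], "rot": [-0.0, 0.0, 0.0], "hand": 255}, {"offset": [-6.0, 4.0, 0.0], "rot": [-0.0, 0.0, 0.0], "hand": 255}, {"offset": [-6.0, 5.0, 0.0], "rot": [-0.0, 0.0, 0.0], "hand": 255}, {"offset": [-6.0, 4.0, 0.0], "rot": [-0.0, 0.0, 0.0], "hand": 255}]
3.45 start tip [-106.9   33.6  124.3] end tip [-78.2  30.   67. ] tcp [ 430. -183.  217.]
```

Emit:
move_arm(
  targets=[
    {"offset": [7, 12, 1], "rot": [0, 0, 0], "hand": 255},
    {"offset": [7, 12, 1], "rot": [0.1, 0, 0], "hand": 255},
    {"offset": [7, 11, 1], "rot": [0, 0.1, 0.1], "hand": 255},
    {"offset": [7, 12, 0], "rot": [0, 0, 0], "hand": 255},
    {"offset": [-6, 4, 0], "rot": [0, 0, 0], "hand": 255},
    {"offset": [-6, 4, 0], "rot": [0, 0, 0], "hand": 255},
    {"offset": [-6, 5, 0], "rot": [0, 0, 0], "hand": 255},
    {"offset": [-6, 4, 0], "rot": [0, 0, 0], "hand": 255},
  ],
)

```text
clock: 4.25
ee_pos: [430.3, -186.1, 218.3]
tcp_rot: [[-0.858, 0.497, 0.132], [-0.115, 0.065, -0.991], [-0.501, -0.866, 0.001]]
force: [0.1, -0.6, 0.5]
grip_width: 0.2
```

```bash
python3 -c "
from h import *
import cv2
from workcell import *
st()
a=get_image('scene')[200:440,40:360];cv2.imwrite('pics/s2.png',cv2.resize(a,None,fx=2.5,fy=2.5,interpolation=cv2.INTER_CUBIC))
cv2.imwrite('pics/w2.png',get_image('wrist'))"
```

```text
4.25 tip [-78.1  26.5  68.5] tilt 30.1 zby -1.0 F [ 0.1 -0.6  0.5] j [ 45.   4. -22. 130. -35.  24. -28.] w 0.2
```

View pics/s2.png

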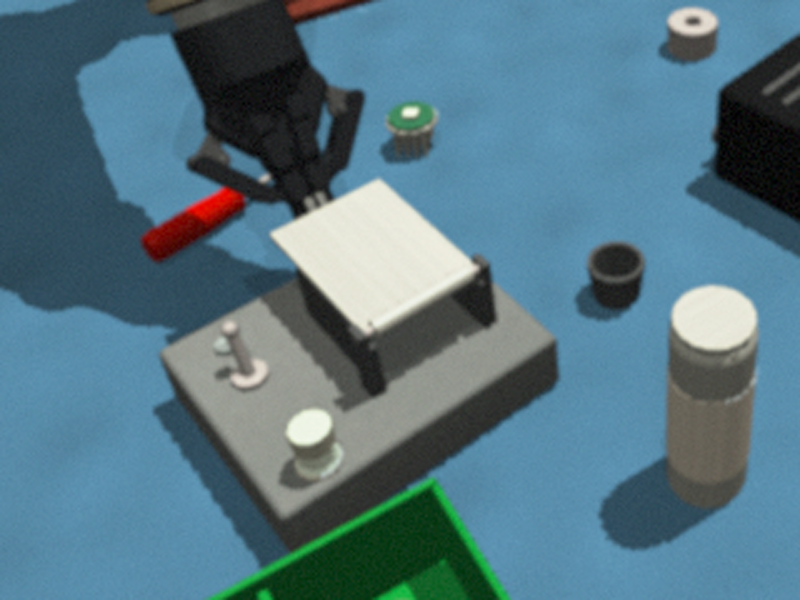

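View pics/w2.png

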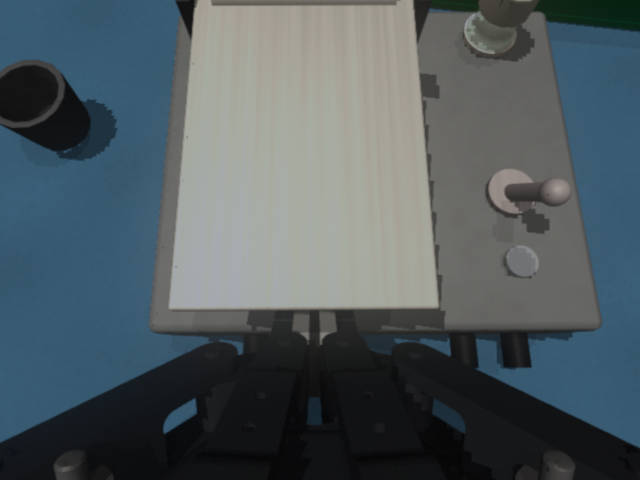

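```bash
python3 -c "
from h import *
w=[]
N=22
for k in range(1,N+1):
    f=k/N; a=np.radians(-13.5+f*(98+13.5)); r=111-19*f
    w.append(([40-r*np.cos(a)-9.5,30,100+r*np.sin(a)-5.5],30,1))
plan(w)"
```

```text
[{"offset": [-4.7, -8.9, -2.8], "rot": [-0.1, -0.1, -0.1], "hand": 255}, {"offset": [-4.8, -8.5, 0.0], "rot": [-0.0, -0.0, 0.0], "hand": 255}, {"offset": [-5.4, -8.0, 0.0], "rot": [-0.0, -0.0, 0.0], "hand": 255}, {"offset": [-6.1, -7.4, 0.0], "rot": [-0.0, -0.0, 0.0], "hand": 255}, {"offset": [-6.6, -6.8, 0.0], "rot": [-0.0, -0.0, 0.0], "hand": 255}, {"offset": [-7.2, -6.1, 0.0], "rot": [-0.0, -0.0, 0.0], "hand": 255}, {"offset": [-7.7, -5.4, 0.0], "rot": [-0.0, -0.0, 0.0], "hand": 255}, {"offset": [-8.0, -4.7, 0.0], "rot": [-0.0, -0.0, 0.0], "hand": 255}]
[{"offset": [-8.3, -3.9, 0.0], "rot": [-0.0, -0.0, 0.0], "hand": 255}, {"offset": [-8.6, -3.1, 0.0], "rot": [-0.0, -0.0, 0.0], "hand": 255}, {"offset": [-8.8, -2.3, 0.0], "rot": [-0.0, -0.0, 0.0], "hand": 255}, {"offset": [-8.8, -1.5, 0.0], "rot": [-0.0, -0.0, 0.0], "hand": 255}, {"offset": [-8.9, -0.7, 0.0], "rot": [-0.0, -0.0, 0.0], "hand": 255}, {"offset": [-8.8, 0.0, 0.0], "rot": [-0.0, -0.0, 0.0], "hand": 255}, {"offset": [-8.7, 0.9, 0.0], "rot": [-0.0, -0.0, 0.0], "hand": 255}, {"offset": [-8.5, 1.6, 0.0], "rot": [-0.0, -0.0, 0.0], "hand": 255}]
[{"offset": [-8.3, 2.4, 0.0], "rot": [-0.0, -0.0, 0.0], "hand": 255}, {"offset": [-8.0, 3.0, 0.0], "rot": [-0.0, -0.0, 0.0], "hand": 255}, {"offset": [-7.6, 3.7, 0.0], "rot": [-0.0, -0.0, 0.0], "hand": 255}, {"offset": [-7.1, 4.3, 0.0], "rot": [-0.0, -0.0, 0.0], "hand": 255}, {"offset": [-6.7, 5.0, 0.0], "rot": [-0.0, -0.0, 0.0], "hand": 255}, {"offset": [-6.2, 5.4, 0.0], "rot": [-0.0, -0.0, 0.0], "hand": 255}]
4.35 start tip [-78.   26.9  68.4] end tip [ 43.2  30.  185.6] tcp [ 550. -167.  335.]
```

Emit:
move_arm(
  targets=[
    {"offset": [-4.5, -9, -1], "rot": [0, 0, 0], "hand": 255},
    {"offset": [-5, -8.5, -1], "rot": [0, 0, 0], "hand": 255},
    {"offset": [-5.5, -8, -1], "rot": [0, 0, 0], "hand": 255},
    {"offset": [-6, -7.5, 0], "rot": [0, 0, 0], "hand": 255},
    {"offset": [-6.5, -7, 0], "rot": [0, 0, 0], "hand": 255},
    {"offset": [-7, -6, 0], "rot": [0, 0, 0], "hand": 255},
    {"offset": [-7.5, -5.5, 0], "rot": [0, 0, 0], "hand": 255},
    {"offset": [-8, -4.5, 0], "rot": [0, 0, 0], "hand": 255},
  ],
)

```text
clock: 5.15
ee_pos: [444.2, -181.1, 291.9]
tcp_rot: [[-0.858, 0.496, 0.132], [-0.114, 0.065, -0.991], [-0.5, -0.866, 0.001]]
force: [-1.7, -0.1, -0.2]
grip_width: -0.0
```

```bash
python3 -c "
from h import *
import cv2
from workcell import *
st()
a=get_image('scene')[200:440,40:360];cv2.imwrite('pics/s3.png',cv2.resize(a,None,fx=2.5,fy=2.5,interpolation=cv2.INTER_CUBIC))"
```

```text
5.15 tip [-63.8  29.7 142. ] tilt 30.0 zby -1.0 F [-1.7 -0.1 -0.2] j [ 45.  -2. -22. 125. -29.  33. -39.] w -0.0
```

View pics/s3.png

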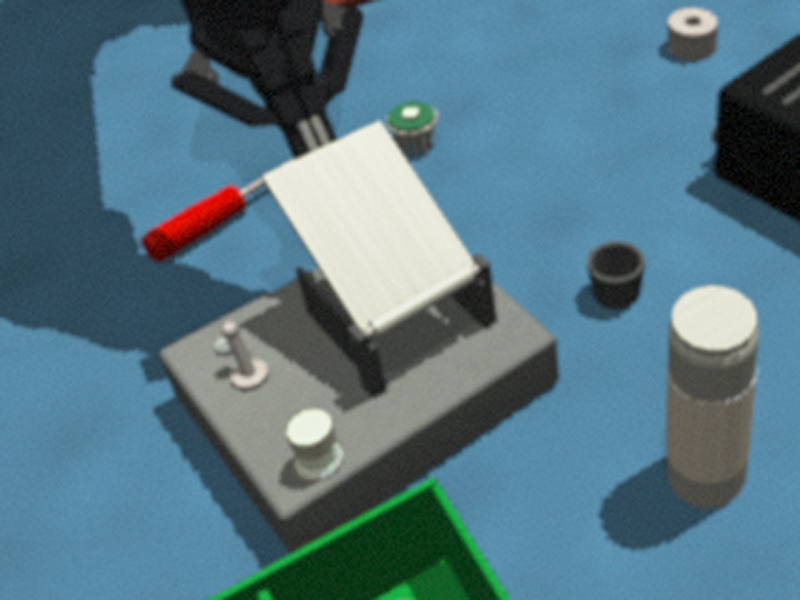

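Guard is lifted to roughly 25–30°, with its edge riding on the fingers. Force is about 2 N. I'll continue along the arc.

Emit:
move_arm(
  targets=[
    {"offset": [-8.5, -4, 0], "rot": [0, 0, 0], "hand": 255},
    {"offset": [-8.5, -3, 0], "rot": [0, 0, 0], "hand": 255},
    {"offset": [-9, -2.5, 0], "rot": [0, 0, 0], "hand": 255},
    {"offset": [-9, -1.5, 0], "rot": [0, 0, 0], "hand": 255},
    {"offset": [-9, -0.5, 0], "rot": [0, 0, 0], "hand": 255},
    {"offset": [-9, 0, 0], "rot": [0, 0, 0], "hand": 255},
    {"offset": [-8.5, 1, 0], "rot": [0, 0, 0], "hand": 255},
    {"offset": [-8.5, 1.5, 0], "rot": [0, 0, 0], "hand": 255},
  ],
)

```text
clock: 6.0
ee_pos: [500.2, -173.6, 334.0]
tcp_rot: [[-0.859, 0.495, 0.132], [-0.114, 0.066, -0.991], [-0.5, -0.866, 0.0]]
force: [0.1, 0.7, 0.9]
grip_width: 0.0
```

```bash
python3 -c "
from h import *
import cv2
from workcell import *
st()
a=get_image('scene')[200:440,40:360];cv2.imwrite('pics/s4.png',cv2.resize(a,None,fx=2.5,fy=2.5,interpolation=cv2.INTER_CUBIC))
w=[]
for k in range(17,23):
    f=k/22; a=np.radians(-13.5+f*(98+13.5)); r=111-19*f
    w.append(([40-r*np.cos(a)-9.5,30,100+r*np.sin(a)-5.5],30,1))
plan(w)"
```

```text
6.0 tip [ -7.3  29.6 184.2] tilt 30.0 zby -1.0 F [0.1 0.7 0.9] j [ 43.   1. -24. 117. -21.  37. -49.] w 0.0
[{"offset": [-7.7, 2.6, 0.0], "rot": [-0.1, -0.1, -0.1], "hand": 255}, {"offset": [-7.9, 3.1, 0.0], "rot": [-0.0, -0.0, 0.0], "hand": 255}, {"offset": [-7.6, 3.7, 0.0], "rot": [-0.0, -0.0, 0.0], "hand": 255}, {"offset": [-7.2, 4.3, 0.0], "rot": [-0.0, -0.0, 0.0], "hand": 255}, {"offset": [-6.6, 4.9, 0.0], "rot": [-0.0, -0.0, 0.0], "hand": 255}, {"offset": [-6.2, 5.5, -0.0], "rot": [-0.0, -0.0, 0.0], "hand": 255}]
6.05 start tip [ -6.   29.7 185. ] end tip [ 43.2  29.9 185.5] tcp [ 550. -167.  335.]
```

View pics/s4.png

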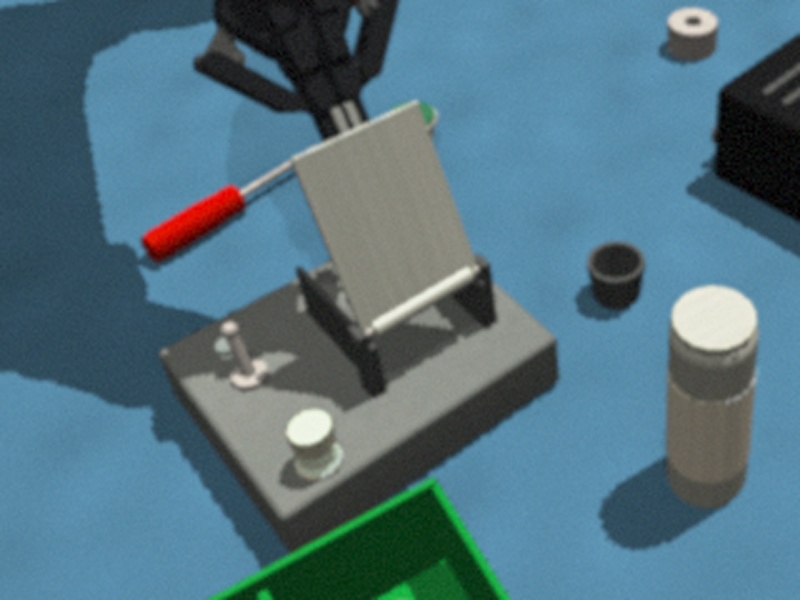

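Emit:
move_arm(
  targets=[
    {"offset": [-7.5, 2.5, 0], "rot": [0, 0, 0], "hand": 255},
    {"offset": [-8, 3, 0], "rot": [0, 0, 0], "hand": 255},
    {"offset": [-7.5, 3.5, 0], "rot": [0, 0, 0], "hand": 255},
    {"offset": [-7, 4, 0], "rot": [0, 0, 0], "hand": 255},
    {"offset": [-6.5, 4, 0], "rot": [0, 0, 0], "hand": 255},
    {"offset": [-6, 4, 0], "rot": [0, 0, 0], "hand": 255},
    {"offset": [0, 0, 0], "rot": [0, 0, 0], "hand": 255},
  ],
)

```text
clock: 6.75
ee_pos: [547.3, -167.1, 336.8]
tcp_rot: [[-0.858, 0.496, 0.133], [-0.115, 0.066, -0.991], [-0.5, -0.866, -0.0]]
force: [-0.3, -0.3, -0.7]
grip_width: -0.1
```

```bash
python3 -c "
from h import *
import cv2
from workcell import *
st()
a=get_image('scene')[200:440,40:360];cv2.imwrite('pics/s5.png',cv2.resize(a,None,fx=2.5,fy=2.5,interpolation=cv2.INTER_CUBIC))"
```

```text
6.75 tip [ 40.2  29.7 187. ] tilt 30.0 zby -1.0 F [-0.3 -0.3 -0.7] j [ 40.   6. -25. 112. -15.  36. -56.] w -0.1
```

View pics/s5.png

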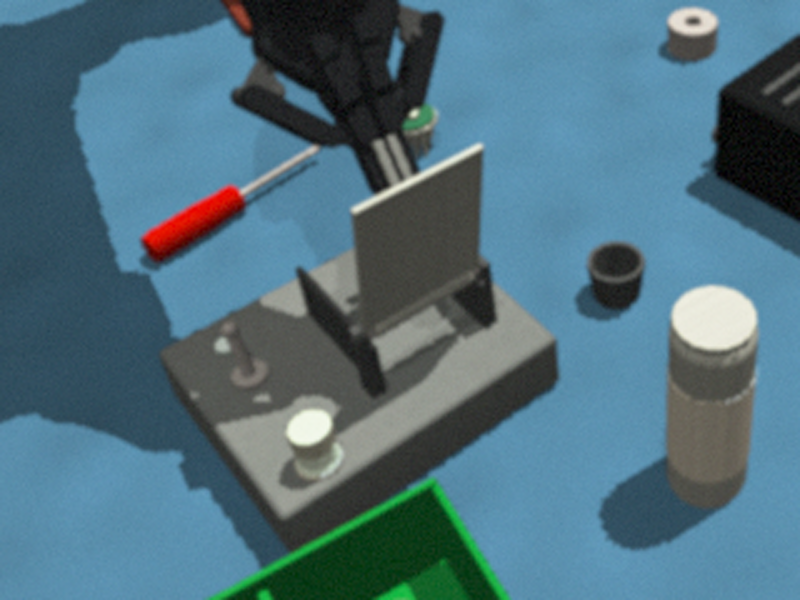

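Emit:
move_arm(
  targets=[
    {"offset": [-4, 2.5, 0], "rot": [0, 0, 0], "hand": 255},
    {"offset": [-4, 2.5, 0], "rot": [0, 0, 0], "hand": 255},
    {"offset": [-4, 2.5, 0], "rot": [0, 0, 0], "hand": 255},
    {"offset": [0, 0, 0], "rot": [0, 0, 0], "hand": 255},
    {"offset": [0, 0, 0], "rot": [0, 0, 0], "hand": 255},
  ],
)

```text
clock: 7.3
ee_pos: [560.5, -165.5, 336.4]
tcp_rot: [[-0.859, 0.495, 0.132], [-0.114, 0.066, -0.991], [-0.5, -0.866, 0.0]]
force: [0.2, 0.4, 0.2]
grip_width: -0.2
```

```bash
python3 -c "
from h import *
import cv2
from workcell import *
st()
S=camera_model('scene')
for th in (1.5,1.6,1.7,1.8,1.85):
  e=[40-120*np.cos(th)+2*np.sin(th),0,100+120*np.sin(th)+2*np.cos(th)]
  print(th,((proj(S,b2w(Q,[[e[0],-12,e[2]],[e[0],72,e[2]]]))-[40,200])*2.5).round(0).tolist())
a=get_image('scene')[200:440,40:360];cv2.imwrite('pics/s6.png',cv2.resize(a,None,fx=2.5,fy=2.5,interpolation=cv2.INTER_CUBIC))"
```

```text
7.3 tip [ 53.5  29.4 186.5] tilt 30.0 zby -1.0 F [0.2 0.4 0.2] j [ 39.   7. -25. 110. -14.  36. -58.] w -0.2
1.5 [[321.0, 179.0], [450.0, 116.0]]
1.6 [[332.0, 189.0], [462.0, 125.0]]
1.7 [[343.0, 202.0], [474.0, 136.0]]
1.8 [[355.0, 216.0], [486.0, 149.0]]
1.85 [[362.0, 224.0], [492.0, 156.0]]
```

View pics/s6.png

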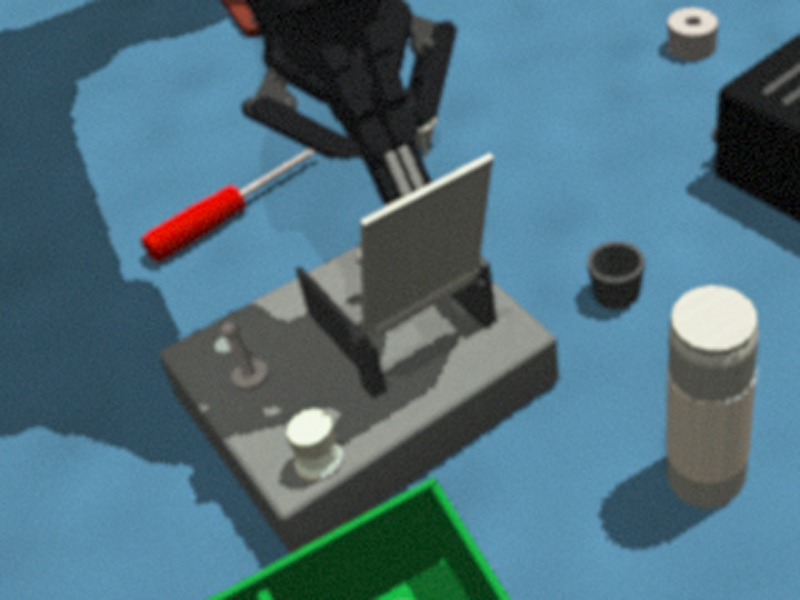

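```bash
python3 -c "
from h import *
plan([([-78,30,150],30,6),([-74,30,75],30,6),([-60,30,74.5],30,2)])"
```

```text
[{"offset": [22.0, -6.0, 0.0], "rot": [-0.0, -0.0, 0.0], "hand": 255}, {"offset": [22.0, -6.0, 0.0], "rot": [-0.0, -0.0, 0.0], "hand": 255}, {"offset": [22.0, -6.0, 0.0], "rot": [-0.0, -0.0, 0.0], "hand": 255}, {"offset": [22.0, -5.0, 0.0], "rot": [-0.0, -0.1, 0.0], "hand": 255}, {"offset": [22.0, -6.0, 0.0], "rot": [-0.1, -0.0, 0.0], "hand": 255}, {"offset": [22.0, -5.0, 0.0], "rot": [-0.0, -0.1, 0.0], "hand": 255}, {"offset": [6.0, 11.0, 0.0], "rot": [-0.0, 0.0, 0.0], "hand": 255}, {"offset": [6.0, 11.0, 0.0], "rot": [-0.0, 0.0, 0.0], "hand": 255}]
[{"offset": [6.0, 11.0, 0.0], "rot": [-0.0, 0.0, 0.0], "hand": 255}, {"offset": [5.0, 11.0, 0.0], "rot": [-0.0, 0.0, 0.0], "hand": 255}, {"offset": [6.0, 11.0, 0.0], "rot": [-0.0, 0.0, 0.0], "hand": 255}, {"offset": [5.0, 12.0, 0.0], "rot": [-0.0, 0.0, 0.0], "hand": 255}, {"offset": [-6.0, 4.0, 0.0], "rot": [-0.0, 0.0, 0.0], "hand": 255}, {"offset": [-6.0, 3.0, 0.0], "rot": [-0.0, 0.0, 0.0], "hand": 255}]
7.35 start tip [ 53.4  29.3 186.5] end tip [-60.   30.   74.9] tcp [ 448. -181.  225.]
```

Emit:
move_arm(
  targets=[
    {"offset": [22, -6, 0], "rot": [0, 0, 0], "hand": 255},
    {"offset": [22, -6, 0], "rot": [0, 0, 0], "hand": 255},
    {"offset": [22, -6, 0], "rot": [0, 0, 0], "hand": 255},
    {"offset": [22, -5, 0], "rot": [0, 0, 0], "hand": 255},
    {"offset": [22, -6, 0], "rot": [0, 0, 0], "hand": 255},
    {"offset": [22, -5, 0], "rot": [0, 0, 0], "hand": 255},
    {"offset": [6, 11, 0], "rot": [0, 0, 0], "hand": 255},
    {"offset": [6, 11, 0], "rot": [0, 0, 0], "hand": 255},
  ],
)

```text
clock: 8.15
ee_pos: [430.3, -183.2, 274.9]
tcp_rot: [[-0.858, 0.496, 0.13], [-0.114, 0.064, -0.991], [-0.5, -0.866, 0.002]]
force: [0.8, 0.9, 0.5]
grip_width: -0.4
```

Emit:
move_arm(
  targets=[
    {"offset": [6, 11, 0], "rot": [0, 0, 0], "hand": 255},
    {"offset": [5, 11, 0], "rot": [0, 0, 0], "hand": 255},
    {"offset": [6, 11, 0], "rot": [0, 0, 0], "hand": 255},
    {"offset": [5, 12, 0], "rot": [0, 0, 0], "hand": 255},
    {"offset": [-6, 4, 0], "rot": [0, 0, 0], "hand": 255},
    {"offset": [-6, 3, 0], "rot": [0, 0, 0], "hand": 255},
    {"offset": [0, 0, 0], "rot": [0, 0, 0], "hand": 255},
  ],
)

```text
clock: 8.85
ee_pos: [449.5, -180.4, 225.8]
tcp_rot: [[-0.858, 0.497, 0.133], [-0.115, 0.065, -0.991], [-0.501, -0.865, 0.001]]
force: [0.5, 0.6, 0.2]
grip_width: 0.2
```

```bash
python3 -c "
from h import *
import cv2
from workcell import *
st()
a=get_image('scene')[200:440,40:360];cv2.imwrite('pics/s7.png',cv2.resize(a,None,fx=2.5,fy=2.5,interpolation=cv2.INTER_CUBIC))
cv2.imwrite('pics/w7.png',get_image('wrist'))
print(find_in('toggle','wrist')[:2],find_in('toggle_tip','wrist')[:2])
print(proj(camera_model('wrist'),b2w(Q,[[-22-34*np.sin(.4),30,52+34*np.cos(.4)],[-22,30,52]])))"
```

```text
8.85 tip [-58.3  29.6  76.1] tilt 30.1 zby -1.0 F [0.5 0.6 0.2] j [ 45.   5. -23. 128. -32.  24. -34.] w 0.2
[{'extent': [314.0, 245.2, 29.2, 35.1], 'score': 0.7}] [{'extent': [313.0, 245.8, 27.3, 36.7], 'score': 0.58}]
[[313.26228813 245.11642335]
 [313.27301306 234.1379215 ]]
```

View pics/s7.png

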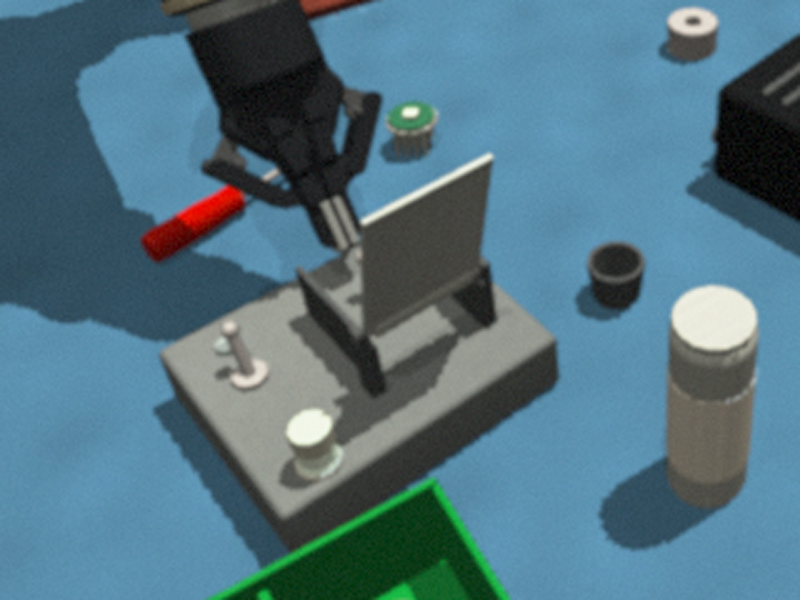

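View pics/w7.png

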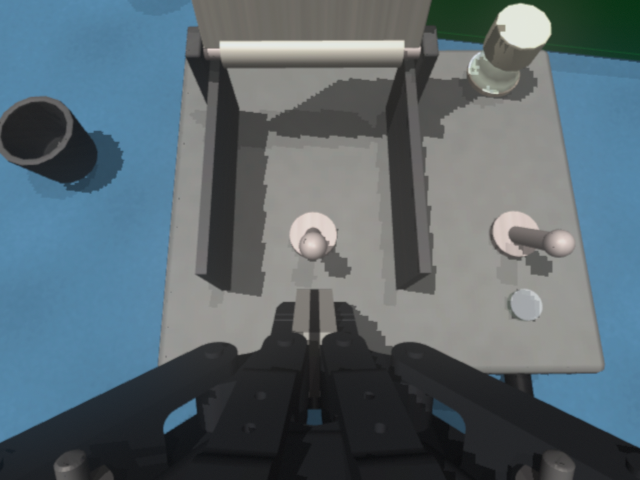

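Emit:
move_arm(
  targets=[
    {"offset": [-2.5, 3.7, 0], "rot": [0, 0, 0], "hand": 255},
    {"offset": [-3.5, 2, 0], "rot": [0, 0, 0], "hand": 255},
    {"offset": [-3.5, 2, 0], "rot": [0, 0, 0], "hand": 255},
    {"offset": [-3.5, 2, 0], "rot": [0, 0, 0], "hand": 255},
    {"offset": [-3.5, 2, 0], "rot": [0, 0, 0], "hand": 255},
    {"offset": [-3.5, 2, 0], "rot": [0, 0, 0], "hand": 255},
    {"offset": [0, 0, 0], "rot": [0, 0, 0], "hand": 255},
  ],
)

```text
clock: 9.75
ee_pos: [472.6, -177.2, 223.0]
tcp_rot: [[-0.858, 0.496, 0.132], [-0.115, 0.066, -0.991], [-0.5, -0.866, 0.0]]
force: [-0.1, -0.7, 0.2]
grip_width: -0.2
```

```bash
python3 -c "
from h import *
import cv2
from workcell import *
st()
cv2.imwrite('pics/w8.png',get_image('wrist'))
for a in (-.4,0,.25,.4): print(a,proj(camera_model('wrist'),b2w(Q,[[-22+34*np.sin(a),30,52+34*np.cos(a)]])))"
```

```text
9.75 tip [-35.1  29.7  73.2] tilt 30.0 zby -1.0 F [-0.1 -0.7  0.2] j [ 42.   8. -23. 126. -28.  23. -38.] w -0.2
-0.4 [[313.81195503 308.34816331]]
0 [[313.70697465 271.37251542]]
0.25 [[313.64740557 249.81552103]]
0.4 [[313.61688574 238.54318892]]
```

View pics/w8.png

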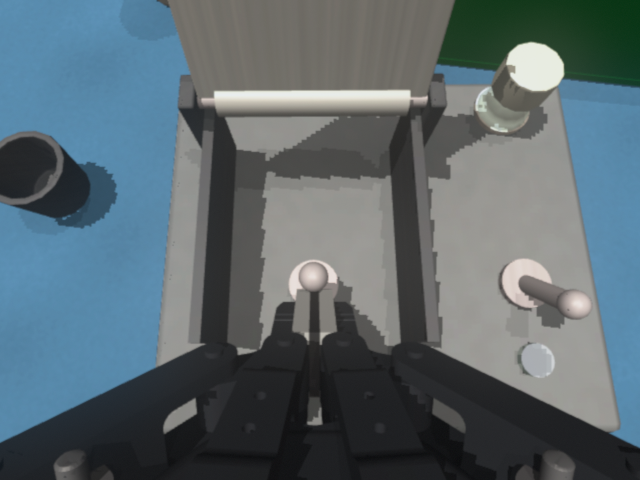

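Emit:
move_arm(
  targets=[
    {"offset": [-2.2, 1.2, 0], "rot": [0, 0, 0], "hand": 255},
    {"offset": [-2.2, 1.2, 0], "rot": [0, 0, 0], "hand": 255},
    {"offset": [-2.2, 1.2, 0], "rot": [0, 0, 0], "hand": 255},
    {"offset": [-2, 1.2, 0], "rot": [0, 0, 0], "hand": 255},
    {"offset": [0, 0, 0], "rot": [0, 0, 0], "hand": 255},
  ],
)

```text
clock: 10.3
ee_pos: [482.1, -175.9, 223.1]
tcp_rot: [[-0.858, 0.496, 0.132], [-0.115, 0.066, -0.991], [-0.5, -0.866, 0.0]]
force: [-0.3, -0.5, 0.8]
grip_width: -0.0
```

```bash
python3 -c "
from h import *
import cv2
from workcell import *
st()
cv2.imwrite('pics/w9.png',get_image('wrist'))
print(find_in('toggle_tip','wrist')[:2])
for a in (-.4,0,.25,.4): print(a,proj(camera_model('wrist'),b2w(Q,[[-22+34*np.sin(a),30,52+34*np.cos(a)]])))"
```

```text
10.3 tip [-25.5  29.7  73.3] tilt 30.0 zby -1.0 F [-0.3 -0.5  0.8] j [ 41.   9. -22. 125. -27.  23. -40.] w -0.0
[{'extent': [312.8, 273.7, 29.6, 32.4], 'score': 0.73}]
-0.4 [[313.4497286  335.31385539]]
0 [[313.33358342 297.60750918]]
0.25 [[313.27344739 275.15221455]]
0.4 [[313.24493307 263.23473298]]
```

View pics/w9.png

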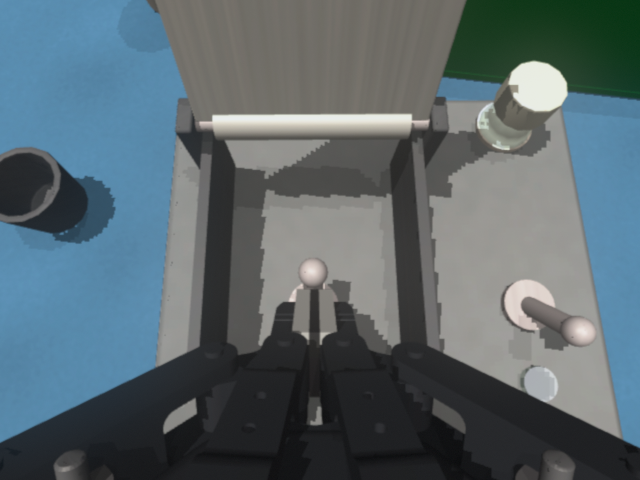

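Emit:
move_arm(
  targets=[
    {"offset": [-1.3, 0.8, 0], "rot": [0, 0, 0], "hand": 255},
    {"offset": [-1.3, 0.8, 0], "rot": [0, 0, 0], "hand": 255},
    {"offset": [-1.3, 0.8, 0], "rot": [0, 0, 0], "hand": 255},
    {"offset": [0, 0, 0], "rot": [0, 0, 0], "hand": 255},
  ],
)

```text
clock: 10.8
ee_pos: [486.0, -175.5, 222.6]
tcp_rot: [[-0.859, 0.495, 0.132], [-0.114, 0.066, -0.991], [-0.499, -0.867, -0.0]]
force: [-4.2, -0.1, 1.1]
grip_width: -0.2
```

```bash
python3 -c "
from h import *
import cv2
from workcell import *
st()
cv2.imwrite('pics/w10.png',get_image('wrist'))
print(find_in('toggle_tip','wrist')[:2])
for a in (-.4,0,.25,.4): print(a,proj(camera_model('wrist'),b2w(Q,[[-22+34*np.sin(a),30,52+34*np.cos(a)]])))"
```

```text
10.8 tip [-21.8  29.6  72.6] tilt 29.9 zby -1.0 F [-4.2 -0.1  1.1] j [ 41.   9. -22. 124. -26.  23. -40.] w -0.2
[{'extent': [313.4, 273.5, 31.9, 34.4], 'score': 0.57}]
-0.4 [[313.51930334 346.59391048]]
0 [[313.39131902 308.43168845]]
0.25 [[313.32651829 285.49956124]]
0.4 [[313.29643898 273.25648274]]
```

View pics/w10.png

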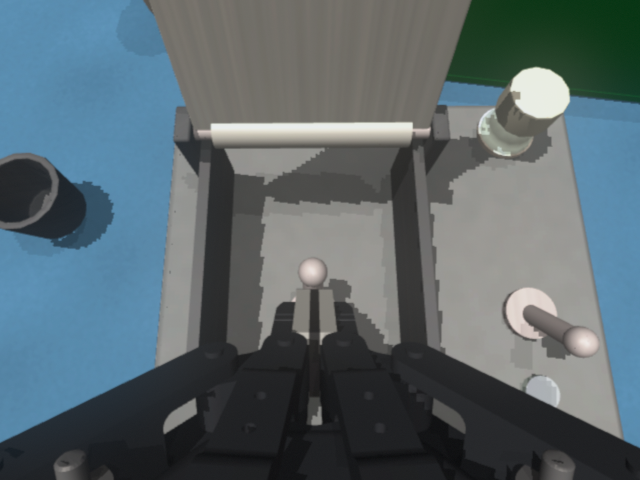

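```bash
python3 -c "
from h import *
plan([([-75,30,78],30,3),([-70,30,262],10,8),([115,30,262],0,8),([115,30,180],0,5)])"
```

```text
[{"offset": [15.0, -10.0, 0.0], "rot": [-0.0, -0.1, 0.0], "hand": 255}, {"offset": [14.0, -11.0, 0.0], "rot": [-0.1, -0.0, 0.0], "hand": 255}, {"offset": [15.0, -10.0, 0.0], "rot": [-0.0, -0.1, 0.1], "hand": 255}, {"offset": [-19.0, -18.0, 0.0], "rot": [-0.0, 0.0, -2.5], "hand": 255}, {"offset": [-19.0, -19.0, 0.0], "rot": [-0.0, 0.0, -2.5], "hand": 255}, {"offset": [-18.0, -20.0, 0.0], "rot": [-0.0, 0.0, -2.5], "hand": 255}, {"offset": [-17.0, -21.0, 0.0], "rot": [-0.0, 0.0, -2.5], "hand": 255}, {"offset": [-16.0, -21.0, 0.0], "rot": [-0.0, 0.0, -2.5], "hand": 255}]
[{"offset": [-15.0, -22.0, 0.0], "rot": [-0.0, 0.0, -2.5], "hand": 255}, {"offset": [-14.0, -23.0, 0.0], "rot": [-0.0, -0.0, -2.5], "hand": 255}, {"offset": [-13.0, -24.0, 0.0], "rot": [-0.0, -0.0, -2.5], "hand": 255}, {"offset": [-27.0, 4.0, 0.0], "rot": [-0.0, -0.0, -1.3], "hand": 255}, {"offset": [-27.0, 4.0, 0.0], "rot": [-0.0, -0.0, -1.2], "hand": 255}, {"offset": [-27.0, 3.0, 0.0], "rot": [-0.0, -0.0, -1.3], "hand": 255}, {"offset": [-27.0, 3.0, 0.0], "rot": [-0.0, -0.0, -1.2], "hand": 255}, {"offset": [-26.0, 2.0, 0.0], "rot": [-0.0, -0.0, -1.3], "hand": 255}]
[{"offset": [-27.0, 2.0, 0.0], "rot": [-0.0, -0.0, -1.2], "hand": 255}, {"offset": [-27.0, 1.0, 0.0], "rot": [-0.0, -0.0, -1.3], "hand": 255}, {"offset": [-26.0, 0.0, 0.0], "rot": [-0.0, -0.0, -1.2], "hand": 255}, {"offset": [-0.0, 16.0, 0.0], "rot": [-0.0, -0.0, -0.0], "hand": 255}, {"offset": [-0.0, 16.0, 0.0], "rot": [-0.0, -0.0, -0.0], "hand": 255}, {"offset": [-0.0, 17.0, 0.0], "rot": [-0.0, -0.0, -0.0], "hand": 255}, {"offset": [-0.0, 16.0, 0.0], "rot": [-0.0, -0.0, -0.0], "hand": 255}, {"offset": [-0.0, 17.0, 0.0], "rot": [-0.0, -0.0, -0.0], "hand": 255}]
10.9 start tip [-21.8  29.5  72.7] end tip [115.  30. 180.] tcp [ 707. -145.  353.]
```

Emit:
move_arm(
  targets=[
    {"offset": [15, -10, 0], "rot": [0, 0, 0], "hand": 255},
    {"offset": [14, -11, 0], "rot": [0, 0, 0], "hand": 255},
    {"offset": [15, -10, 0], "rot": [0, 0, 0], "hand": 255},
    {"offset": [-19, -18, 0], "rot": [0, 0, -2.5], "hand": 255},
    {"offset": [-19, -19, 0], "rot": [0, 0, -2.5], "hand": 255},
    {"offset": [-18, -20, 0], "rot": [0, 0, -2.5], "hand": 255},
    {"offset": [-17, -21, 0], "rot": [0, 0, -2.5], "hand": 255},
    {"offset": [-16, -21, 0], "rot": [0, 0, -2.5], "hand": 255},
  ],
)

```text
clock: 11.7
ee_pos: [472.3, -177.1, 357.1]
tcp_rot: [[-0.946, 0.298, 0.132], [-0.126, 0.038, -0.991], [-0.3, -0.954, 0.002]]
force: [-0.3, -0.0, 0.4]
grip_width: -0.1
```

```bash
python3 -c "
from h import *
st();plan([([-70,30,265],10,3),([115,30,265],0,8),([115,30,180],0,5)])"
```

```text
11.7 tip [-70.   29.7 192.1] tilt 17.5 zby -1.0 F [-0.3 -0.   0.4] j [ 42.  -0. -23. 113. -10.  52. -59.] w -0.1
[{"offset": [-15.0, -23.0, 0.0], "rot": [-0.0, -0.1, -2.5], "hand": 255}, {"offset": [-14.0, -23.0, 0.0], "rot": [-0.1, -0.0, -2.5], "hand": 255}, {"offset": [-12.0, -24.0, 0.0], "rot": [-0.0, -0.1, -2.5], "hand": 255}, {"offset": [-27.0, 4.0, 0.0], "rot": [-0.0, -0.0, -1.2], "hand": 255}, {"offset": [-27.0, 4.0, 0.0], "rot": [-0.0, -0.0, -1.3], "hand": 255}, {"offset": [-27.0, 3.0, 0.0], "rot": [-0.0, -0.0, -1.2], "hand": 255}, {"offset": [-27.0, 3.0, 0.0], "rot": [-0.0, -0.0, -1.3], "hand": 255}, {"offset": [-27.0, 2.0, 0.0], "rot": [-0.0, -0.0, -1.2], "hand": 255}]
[{"offset": [-26.0, 1.0, 0.0], "rot": [-0.0, -0.0, -1.3], "hand": 255}, {"offset": [-27.0, 1.0, 0.0], "rot": [-0.0, -0.0, -1.2], "hand": 255}, {"offset": [-26.0, 1.0, 0.0], "rot": [-0.0, -0.0, -1.3], "hand": 255}, {"offset": [-0.0, 17.0, 0.0], "rot": [-0.0, -0.0, 0.0], "hand": 255}, {"offset": [-0.0, 17.0, 0.0], "rot": [-0.0, -0.0, 0.0], "hand": 255}, {"offset": [-0.0, 17.0, 0.0], "rot": [-0.0, -0.0, 0.0], "hand": 255}, {"offset": [-0.0, 17.0, 0.0], "rot": [-0.0, -0.0, 0.0], "hand": 255}, {"offset": [-0.0, 17.0, 0.0], "rot": [-0.0, -0.0, 0.0], "hand": 255}]
11.7 start tip [-70.   29.7 192.1] end tip [114.5  30.  179.6] tcp [ 707. -145.  353.]
```

Emit:
move_arm(
  targets=[
    {"offset": [-15, -23, 0], "rot": [0, 0, -2.5], "hand": 255},
    {"offset": [-14, -23, 0], "rot": [0, 0, -2.5], "hand": 255},
    {"offset": [-12, -24, 0], "rot": [0, 0, -2.5], "hand": 255},
    {"offset": [-27, 4, 0], "rot": [0, 0, -1.2], "hand": 255},
    {"offset": [-27, 4, 0], "rot": [0, 0, -1.3], "hand": 255},
    {"offset": [-27, 3, 0], "rot": [0, 0, -1.2], "hand": 255},
    {"offset": [-27, 3, 0], "rot": [0, 0, -1.3], "hand": 255},
    {"offset": [-27, 2, 0], "rot": [0, 0, -1.2], "hand": 255},
  ],
)

```text
clock: 12.5
ee_pos: [629.3, -156.3, 435.6]
tcp_rot: [[-0.989, 0.066, 0.132], [-0.131, 0.008, -0.991], [-0.066, -0.998, 0.0]]
force: [-0.0, -0.2, 1.1]
grip_width: 0.1
```

Emit:
move_arm(
  targets=[
    {"offset": [-26, 1, 0], "rot": [0, 0, -1.3], "hand": 255},
    {"offset": [-27, 1, 0], "rot": [0, 0, -1.2], "hand": 255},
    {"offset": [-26, 1, 0], "rot": [0, 0, -1.3], "hand": 255},
    {"offset": [0, 0, 0], "rot": [0, 0, 0], "hand": 255},
  ],
)

```text
clock: 12.9
ee_pos: [708.7, -144.5, 433.9]
tcp_rot: [[-0.991, -0.001, 0.134], [-0.134, 0.002, -0.991], [0.001, -1.0, -0.002]]
force: [-0.5, -0.0, -0.5]
grip_width: 0.0
```

```bash
python3 -c "
from h import *
import cv2
from workcell import *
st()
a=get_image('scene')[150:440,20:380];cv2.imwrite('pics/s11.png',cv2.resize(a,None,fx=2,fy=2,interpolation=cv2.INTER_CUBIC))
cv2.imwrite('pics/w11.png',get_image('wrist'))"
```

```text
12.9 tip [116.5  30.8 260.9] tilt -0.1 zby -1.0 F [-0.5 -0.  -0.5] j [ 24.  30. -25.  68.  12.  85. -82.] w 0.0
```

View pics/s11.png

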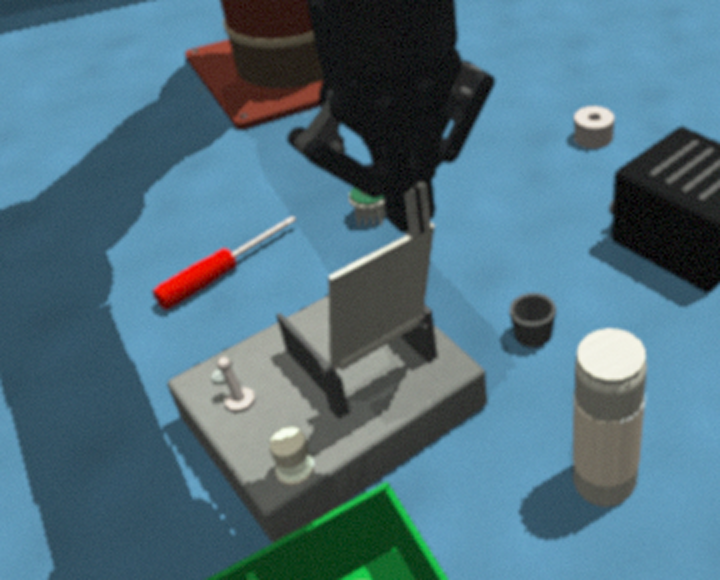

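View pics/w11.png

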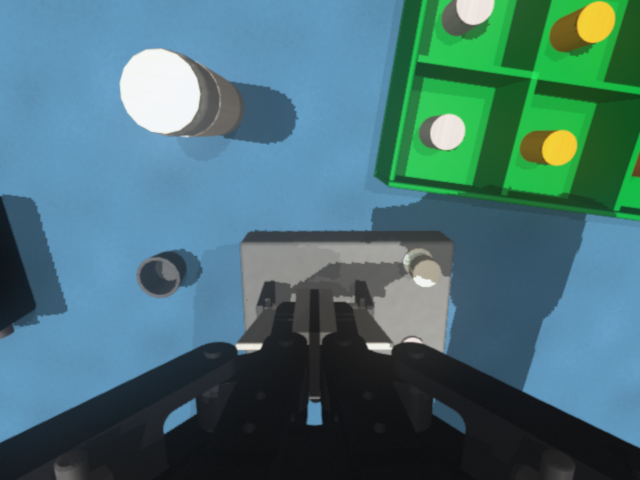

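Emit:
move_arm(
  targets=[
    {"offset": [0, 15, 0], "rot": [0, 0, 0], "hand": 255},
    {"offset": [0, 15, 0], "rot": [0, 0, 0], "hand": 255},
    {"offset": [0, 15, 0], "rot": [0, 0, 0], "hand": 255},
    {"offset": [0, 15, 0], "rot": [0, 0, 0], "hand": 255},
    {"offset": [0, 12, 0], "rot": [0, 0, 0], "hand": 255},
    {"offset": [10, 0, 0], "rot": [0, 0, 0], "hand": 255},
    {"offset": [10, 0, 0], "rot": [0, 0, 0], "hand": 255},
    {"offset": [0, 0, 0], "rot": [0, 0, 0], "hand": 255},
  ],
)

```text
clock: 13.8
ee_pos: [685.3, -149.4, 365.2]
tcp_rot: [[-0.991, 0.001, 0.131], [-0.131, -0.001, -0.991], [-0.001, -1.0, 0.001]]
force: [-0.1, -0.1, 0.9]
grip_width: 0.3
```

```bash
python3 -c "
from h import *
import cv2
from workcell import *
st()
a=get_image('scene')[150:440,20:380];cv2.imwrite('pics/s12.png',cv2.resize(a,None,fx=2,fy=2,interpolation=cv2.INTER_CUBIC))"
```

```text
13.8 tip [ 93.   28.5 192.2] tilt 0.0 zby -1.0 F [-0.1 -0.1  0.9] j [ 26.  28. -25.  78.  12.  77. -82.] w 0.3
```

View pics/s12.png

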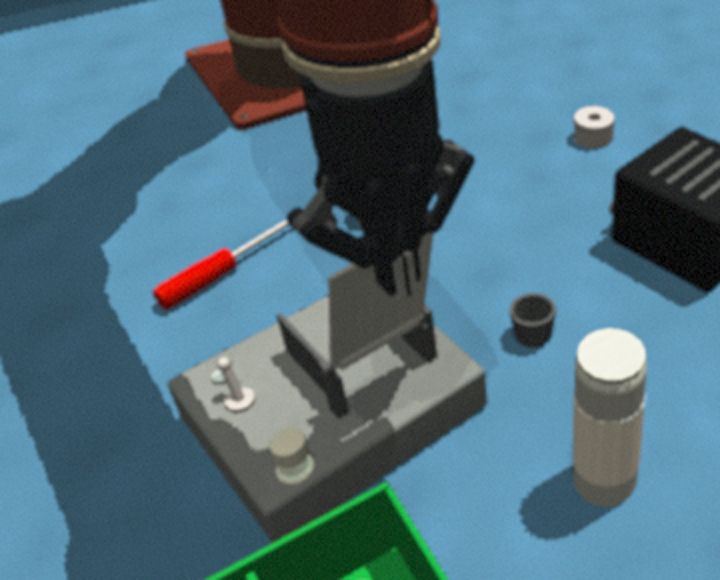

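Emit:
move_arm(
  targets=[
    {"offset": [6, 0, 0], "rot": [0, 0, 0], "hand": 255},
    {"offset": [7, 0, 0], "rot": [0, 0, 0], "hand": 255},
    {"offset": [7, 0, 0], "rot": [0, 0, 0], "hand": 255},
    {"offset": [7, 0, 0], "rot": [0, 0, 0], "hand": 255},
    {"offset": [7, 0, 0], "rot": [0, 0, 0], "hand": 255},
    {"offset": [7, 0, 0], "rot": [0, 0, 0], "hand": 255},
  ],
)

```text
clock: 14.45
ee_pos: [645.1, -154.3, 364.0]
tcp_rot: [[-0.991, -0.0, 0.132], [-0.132, -0.0, -0.991], [0.0, -1.0, 0.0]]
force: [0.3, -0.9, 0.4]
grip_width: 0.2
```

```bash
python3 -c "
from h import *
import cv2
from workcell import *
st()
a=get_image('scene')[150:440,20:380];cv2.imwrite('pics/s13.png',cv2.resize(a,None,fx=2,fy=2,interpolation=cv2.INTER_CUBIC))"
```

```text
14.45 tip [ 52.3  29.3 191. ] tilt -0.0 zby -1.0 F [ 0.3 -0.9  0.4] j [ 29.  24. -26.  84.  11.  75. -80.] w 0.2
```

View pics/s13.png

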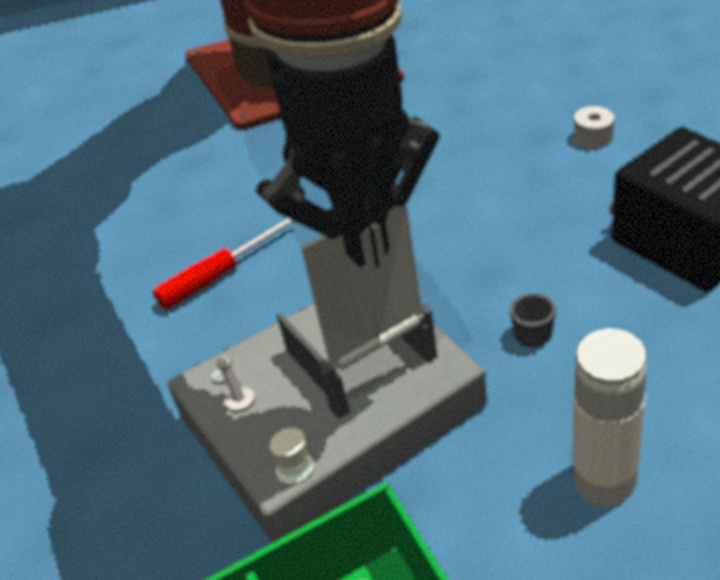

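The guard is now about upright and still against the finger. I'll pull it a little further so it falls.

Emit:
move_arm(
  targets=[
    {"offset": [7, 0, 0], "rot": [0, 0, 0], "hand": 255},
    {"offset": [7, 0, 0], "rot": [0, 0, 0], "hand": 255},
    {"offset": [5, 0, 0], "rot": [0, 0, 0], "hand": 255},
    {"offset": [0, 0, 0], "rot": [0, 0, 0], "hand": 255},
    {"offset": [0, 0, 0], "rot": [0, 0, 0], "hand": 255},
    {"offset": [0, 0, 0], "rot": [0, 0, 0], "hand": 255},
  ],
)

```text
clock: 15.1
ee_pos: [627.1, -156.6, 363.9]
tcp_rot: [[-0.991, 0.0, 0.132], [-0.132, -0.0, -0.991], [0.0, -1.0, 0.0]]
force: [0.6, 0.5, -0.1]
grip_width: -0.2
```

```bash
python3 -c "
from h import *
import cv2
from workcell import *
st()
a=get_image('scene')[150:440,20:380];cv2.imwrite('pics/s14.png',cv2.resize(a,None,fx=2,fy=2,interpolation=cv2.INTER_CUBIC))"
```

```text
15.1 tip [ 34.2  29.5 190.9] tilt -0.0 zby -1.0 F [ 0.6  0.5 -0.1] j [ 30.  22. -26.  86.  10.  74. -79.] w -0.2
```

View pics/s14.png

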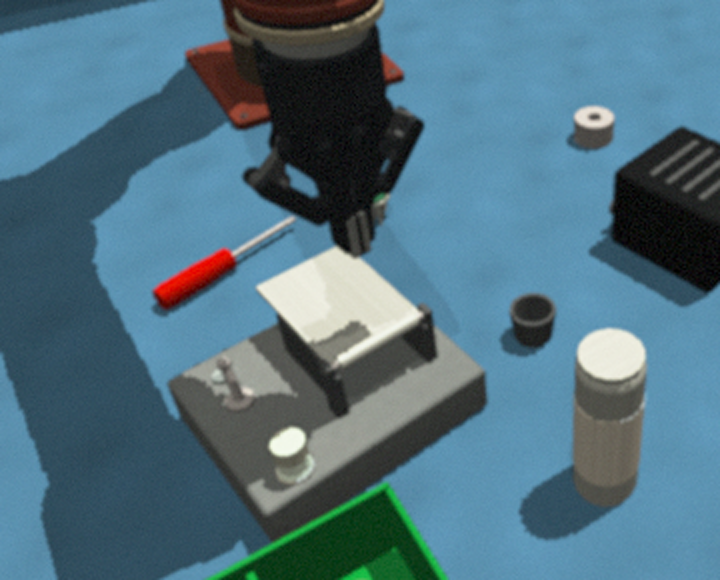

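The guard looks shut. I'll raise the tool clear, then check the toggle and the other objects.

Emit:
move_arm(
  targets=[
    {"offset": [0, -15, 0], "rot": [0, 0, 0], "hand": 255},
    {"offset": [0, -15, 0], "rot": [0, 0, 0], "hand": 255},
    {"offset": [10, -15, 0], "rot": [0, 0, 0], "hand": 255},
    {"offset": [20, -10, 0], "rot": [0, 0, 0], "hand": 255},
    {"offset": [20, 0, 0], "rot": [0, 0, 0], "hand": 255},
    {"offset": [20, 0, 0], "rot": [0, 0, 0], "hand": 255},
    {"offset": [20, 0, 0], "rot": [0, 0, 0], "hand": 255},
    {"offset": [20, 0, 0], "rot": [0, 0, 0], "hand": 255},
  ],
)

```text
clock: 15.95
ee_pos: [516.6, -171.2, 420.6]
tcp_rot: [[-0.991, 0.001, 0.132], [-0.132, -0.001, -0.991], [-0.001, -1.0, 0.001]]
force: [0.5, -0.3, 0.9]
grip_width: -0.0
```

Emit:
move_arm(
  targets=[
    {"offset": [20, 0, 0], "rot": [0, 0, 0], "hand": 255},
    {"offset": [0, 0, 0], "rot": [0, 0, 0], "hand": 255},
    {"offset": [0, 0, 0], "rot": [0, 0, 0], "hand": 255},
  ],
)

```text
clock: 16.25
ee_pos: [497.8, -173.8, 420.5]
tcp_rot: [[-0.991, 0.002, 0.131], [-0.131, -0.002, -0.991], [-0.002, -1.0, 0.002]]
force: [0.3, 0.2, 0.3]
grip_width: -0.1
```

```bash
python3 -c "
from h import *
import cv2
from workcell import *
st()
S=camera_model('scene')
A=get_image('scene');a=A[260:420,95:275]
cv2.imwrite('pics/s15.png',cv2.resize(a,None,fx=3.7,fy=3.7,interpolation=cv2.INTER_CUBIC))
B=cv2.imread('pics/scene0.png'); print('diff by thing')
for n in ['guard','spare','flux_jar','spool','tip_cup','led_module','screwdriver','meter','spray']: print(n,[np.round(d['extent'],0).tolist() for d in find_in(n,'scene')[:2]])
d=cv2.absdiff(A,B)[260:420,95:275].max(2);cv2.imwrite('pics/d15.png',cv2.resize(d,None,fx=3.7,fy=3.7))
cv2.imwrite('pics/w15.png',get_image('wrist'))"
```

```text
16.25 tip [-95.9  29.7 247.5] tilt 0.1 zby -1.0 F [0.3 0.2 0.3] j [ 38.   6. -25.  99.   3.  76. -70.] w -0.1
diff by thing
guard [[187.0, 304.0, 82.0, 63.0]]
spare [[134.0, 336.0, 14.0, 17.0]]
flux_jar [[166.0, 376.0, 20.0, 25.0]]
spool [[320.0, 214.0, 20.0, 20.0]]
tip_cup [[284.0, 313.0, 25.0, 30.0]]
led_module [[204.0, 250.0, 23.0, 18.0]]
screwdriver [[135.0, 281.0, 72.0, 42.0]]
meter [[411.0, 206.0, 62.0, 42.0]]
spray [[324.0, 358.0, 38.0, 87.0]]
```

View pics/s15.png

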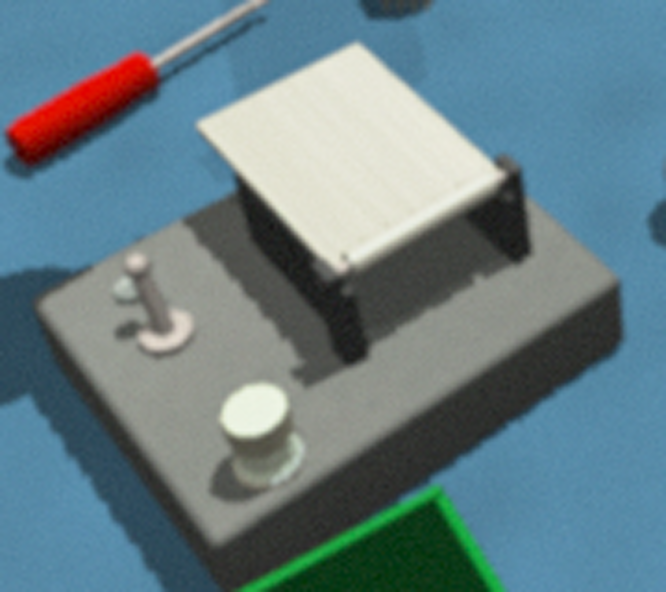

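View pics/w15.png

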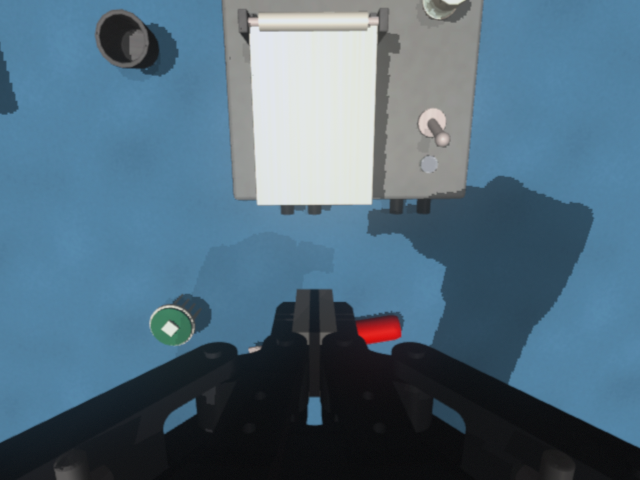

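```bash
python3 -c "
from workcell import *
print(hand_in())"
```

```text
the job is handed in; nothing more can be done
None
```

I opened the guard, flipped the toggle on and dropped the guard shut over it. I handed the job in at about 17 s of the 54 s; it gives no verdict.

- **Opening:** the closed fingertips lifted the guard by its front edge and swung it back to about 1.83–1.85 rad. It stood open by itself after I backed away.
- **Toggle:** I pushed it to its rear stop, about 0.8 rad in the wrist picture. The highest wrist force I read was about 4 N, against the 35 N limit, and readings came only between moves.
- **Closing:** I went over the top, pulled the guard forward from behind until it fell, then raised the tool clear.

**Last checks:**
- In the final scene picture the guard's corners and the unguarded toggle sit where they did at the start.
- The loose things were found within about 5 pixels of their first positions, with the visible part of the screwdriver shifting most.
- The fingers were about 145 mm above the closed guard, and the force read about zero.
- I couldn't see the guarded toggle once the guard was shut. I last saw it at its stop, and nothing touched it after that.

No check failed or disagreed. The three camera fits of the box position differed by up to about 4 mm, and I used a value between them.

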